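# Line up the press's stop posts by height

### The arm

A 6-joint arm with a two-finger parallel gripper is mounted at the origin on the work surface. World frame = base frame: x ahead of the robot, y to its left, z up, the work surface at z = 0. Lengths are in mm, angles in rad, forces in N, time in s.
With the tool pointing down it reaches from about 275 to 1000 mm from the base axis. Payload 8.4 kg.
Tool frame: the origin (TCP) lies at the very end of the fingers, on their centre line; the grasp point (between the pads) lies 19 mm behind it; z points along the fingers, y is the line along which they close (so a half turn about z gives the same grasp; the last joint's range is limited). The gripper opens to 85 mm and grips with 20 to 120 N. Pads are 22 mm wide; open, the fingers measure 114 mm over their backs; the gripper's body (76 mm by 85 mm) begins 54 mm behind the grasp point. The pads swing forward as they close: fully open they stand 13 mm farther back than shut.
Start: joints at [-1.113, 0.353, 1.633, -0, 1.155, -0.002], TCP at [277.354, -560.091, 205.881] pointing down, gripper open.
Joint ranges: [-2.63, 2.63], [-0.92, 2.1], [0.06, 2.66], [-1.3, 4.44], [0, 2.69], [-3.02, 3.02]. Speed limits (rad/s): [2.22, 2.22, 2.79, 3.14, 3.14, 3.14].

### API

Orientations are given as [roll, pitch, yaw] about the fixed x, y, z axes, in that order (R = Rz(yaw) Ry(pitch) Rx(roll)).
In Python, from rig import sensors, grab_frame, camera_params, order gives the robot as it stands. The module is installed in compiled form; this text tells all that it offers.
- The arm moves only by the tool move_arm, never from a script. Its argument "motion" is a list of rows, each a list of 7 numbers: the turn, a rotation vector about the tool's x, y, z in parts of the range, where 1.0 means pi rad, then the shift along the tool's x, y, z in a scale on which 1.0 is 80 cm, then the finger opening in m, from 0 to 0.0854. A call has 1 to 8 rows; each row is the pose to reach, as a shift and turn from the pose commanded when the call began, along the tool's axes at that moment; what a row does not reach only later rows make up. A row lasts 1/8 s, in which the tool goes at most 62.5 mm and 10.7 degrees, less where a joint would pass 70% of its speed; a pose out of reach is approached as far as the arm can. A shift or turn number past 1, either way, is cut back to 1. A call with a gripper value outside its range is refused whole. The fingers move at their own pace and stop on an object; "grip_force" is the grip in N (left out, the last holds). Time passes only in rows, so rows that repeat a pose let the fingers close. It gives the time, the measured TCP pose, the force, the opening and the grip force at its end, in the units of the state.
- sensors.sense(): the state, without advancing time (a new reading comes with each control period).
- grab_frame(name): name is "side" or "top" or "wrist"; returns (picture, depth): 400x640x3 uint8, red, green, blue; 400x640 float32, mm along the optical axis (not along the pixel's ray), 0 where there is no reading.
- camera_params(name): a dict with "camera_matrix" (3x3 intrinsics, pixels), "world_from_camera" (4x4, takes a point from camera to world coordinates). Camera axes: x right, y down, z forward; pixel columns grow to the right and rows downward; lengths in mm; the calibration is good to about 2 mm. A picture is of the moment at which its call begins: read the wrist's pose just before it. camera_params takes no time and is no camera call; for the wrist camera it gives the pose at the moment of the call.
- order.sign_off(): hands the job in; it is judged then, once.
The state is a dict: "clock": time; "qpos": joint angles; "qvel": joint speeds; "joint_efforts": joint torques, N m; "eef_pos": TCP position; "tcp_rot": TCP orientation; "contact_force": force on the tool from outside, world axes, zero at the start; "wrist_torque": the same for the moment, N m; "opening": opening from 0.0 (shut) to 1.0 (fully open); "grasp_force": force on a finger pad.
Only numpy, scipy, OpenCV 4.12 (cv2) and the standard library are available. Lean on these libraries where they do the work, as an engineer would, in place of code of your own. Each camera call takes 0.05 s, during which the arm holds its last target. There are 200 camera calls.

### The job

Get the press's four stop posts ready for the changeover: stand them upright on the rail, one centred on each seat, in order of height, with the shortest on the red seat at one end and each next seat along taking the next taller post, so the tallest is at the far end from red. Let go of them all, and leave the pipette-tip rack and the empty white box where they stand.

Things in the scene. Friction and masses are not known exactly. Their poses are not given: they have to be found in the camera images.
- post_40: loose steel-coloured stop post, an upright plain cylinder 40 mm in diameter and 40 mm tall with a small black plug in its top face and a dark band near its foot, about 120 g, standing on the table at the start. The four posts look alike except for height (40, 65, 90 and 115 mm). Origin: centre of its underside, z up along its axis
- post_65: loose steel-coloured stop post, an upright plain cylinder 40 mm in diameter and 65 mm tall with a small black plug in its top face and a dark band near its foot, about 195 g, standing on the table at the start. The four posts look alike except for height (40, 65, 90 and 115 mm). Origin: centre of its underside, z up along its axis
- post_90: loose steel-coloured stop post, an upright plain cylinder 40 mm in diameter and 90 mm tall with a small black plug in its top face and a dark band near its foot, about 270 g, standing on the table at the start. The four posts look alike except for height (40, 65, 90 and 115 mm). Origin: centre of its underside, z up along its axis
- post_115: loose steel-coloured stop post, an upright plain cylinder 40 mm in diameter and 115 mm tall with a small black plug in its top face and a dark band near its foot, about 345 g, standing on the table at the start. The four posts look alike except for height (40, 65, 90 and 115 mm). Origin: centre of its underside, z up along its axis
- seat_red: red seat disc, 62 mm wide, 4 mm thick, with a dark 42 mm circle at its centre, fixed on an aluminium rail (75 x 350 mm, 12 mm high). Origin: centre of its underside, 12 mm above the table; posts stand on its top, 4 mm higher. x across the row, y along it, z up. Always at one end (left or right) of the straight row of four, 90 mm apart, within 10 degrees of world y
- seat_a: blue seat disc, 62 mm wide, 4 mm thick, with a dark 42 mm circle at its centre, fixed on an aluminium rail (75 x 350 mm, 12 mm high). Origin: centre of its underside, 12 mm above the table; posts stand on its top, 4 mm higher. x across the row, y along it, z up. One of the two middle seats, either one: 90 or 180 mm from the red seat
- seat_b: blue seat disc, 62 mm wide, 4 mm thick, with a dark 42 mm circle at its centre, fixed on an aluminium rail (75 x 350 mm, 12 mm high). Origin: centre of its underside, 12 mm above the table; posts stand on its top, 4 mm higher. x across the row, y along it, z up. One of the two middle seats, either one: 90 or 180 mm from the red seat
- seat_c: blue seat disc, 62 mm wide, 4 mm thick, with a dark 42 mm circle at its centre, fixed on an aluminium rail (75 x 350 mm, 12 mm high). Origin: centre of its underside, 12 mm above the table; posts stand on its top, 4 mm higher. x across the row, y along it, z up. Always at the end of the row away from the red seat, 270 mm from it
- tip_rack: bystander: loose black pipette-tip rack with a blue top and rows of clear tips, 85 (x) x 120 (y) x 59 mm high, standing beyond one end of the rail. Origin: centre of its underside
- white_box: bystander: loose empty white plastic box, open on top, 85 (x) x 120 (y) x 55 mm high, standing beyond the other end of the rail. Origin: centre of its underside
Mind the look-alikes: they are no part of the job. Leave any green look-alike of the post_40 alone.

How it is judged (in metres and radians):
At the end, for the whole second after the job is handed in: Each post stands upright (within 0.1 rad), at rest and released, on its seat's top face (underside 13 to 20 mm above the table), its axis within 10 mm of the seat's centre: the 40 mm post on the red seat, 65 mm on the seat next to it, 90 mm on the third, 115 mm on the seat farthest from the red one (horizontal distance between post_40 and seat_red below 0.01 m and horizontal distance between post_115 and seat_c below 0.01 m and ((horizontal distance between seat_a and seat_red below 0.135 m and horizontal distance between post_65 and seat_a below 0.01 m and horizontal distance between post_90 and seat_b below 0.01 m) or (horizontal distance between seat_b and seat_red below 0.135 m and horizontal distance between post_65 and seat_b below 0.01 m and horizontal distance between post_90 and seat_a below 0.01 m)) and height (world z) of post_40 between 0.013 and 0.02 m and angle between each of post_40, post_65, post_90, post_115's own z axis and vertical below 0.1 rad and linear speed of each of post_40, post_65, post_90, post_115 below 0.02 m/s and angular speed of each of post_40, post_65, post_90, post_115 below 0.2 rad/s and height (world z) of post_65 between 0.013 and 0.02 m and height (world z) of post_90 between 0.013 and 0.02 m and height (world z) of post_115 between 0.013 and 0.02 m); the robot touches nothing.
It fails at once if the tip rack is pushed more than 20 mm or tipped (distance of tip_rack from where it was at the start of the episode above 0.02 m or angle between tip_rack's own z axis and vertical above 0.3 rad).
It fails at once if the empty white box is pushed more than 20 mm or tipped (distance of white_box from where it was at the start of the episode above 0.02 m or angle between white_box's own z axis and vertical above 0.3 rad).
It also fails if it takes over 96 s, if anything falls off the work surface, if the arm or the gripper's body presses on something with over 40 N, if the wrist force passes 120 N, or if a joint passes its speed limit or range.

## Working session

There is one attempt and no reset: what is moved stays moved. The work goes in short steps, Python scripts to look and compute and a tool call to move; the robot and the scene stay as the last step left them, time stands still between calls to the robot, and variables do not carry over. Pictures are saved under pics/ and viewed, at most 14 in all, crops included, and the job is handed in when it is done.

Besides the shell and the picture viewer there is one more tool, called after "Call:" as name(argument=value, ...) on one line, values as JSON. move_arm: Moves the arm, as the interface text tells. Its arguments: {"type":"object","properties":{"motion":{"type":"array","items":{"type":"array","items":{"type":"number"}}},"grip_force":{"type":"number"}},"required":["motion"]}

```bash
mkdir -p pics
python3 - <<'E'
from rig import sensors, grab_frame, camera_params
import cv2, numpy as np
for n in ("side","top"):
    im,d=grab_frame(n); cv2.imwrite(f"pics/{n}0.png",im[:,:,::-1]); np.save(f"{n}0.npy",d)
    p=camera_params(n); print(n,np.round(p["camera_matrix"],1).tolist(),np.round(p["world_from_camera"],3).tolist())
s=sensors.sense();print(s)
E
```

```text
side [[386.7, 0.0, 322.5], [0.0, 386.7, 210.5], [0.0, 0.0, 1.0]] [[-0.954, -0.145, 0.261, 216.566], [-0.297, 0.533, -0.792, 915.0], [-0.024, -0.833, -0.552, 686.825], [0.0, 0.0, 0.0, 1.0]]
top [[394.9, 0.0, 323.9], [0.0, 394.9, 205.4], [0.0, 0.0, 1.0]] [[0.007, -0.989, 0.151, 372.364], [-1.0, -0.005, 0.017, -1.824], [-0.016, -0.151, -0.988, 1032.828], [0.0, 0.0, 0.0, 1.0]]
{'clock': 0.1, 'qpos': array([-1.11342194e+00,  3.53588206e-01,  1.63407476e+00, -2.91274135e-06,
        1.15522236e+00, -2.41048820e-03]), 'qvel': array([-0.00135612, -0.0004667 , -0.00203178,  0.00016236, -0.00124915,
        0.00031389]), 'joint_efforts': array([-1.22544745e-03, -6.06358480e+01, -3.42820251e+01, -6.13852512e-05,
        4.03786704e-03, -3.70912005e-05]), 'eef_pos': array([ 277.12947587, -559.66742974,  205.22454957]), 'tcp_rot': array([-3.14029998e+00, -4.52679759e-07,  4.59786048e-01]), 'contact_force': array([-0.81649656,  0.73532515, -0.29231498]), 'wrist_torque': array([ 0.0495135 ,  0.02055222, -0.02963282]), 'grasp_force': 0.0, 'opening': 1.0021016735025778}
```

View pics/top0.png

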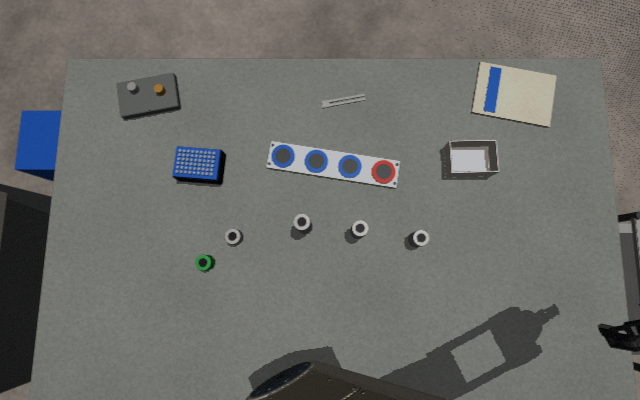

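View pics/side0.png

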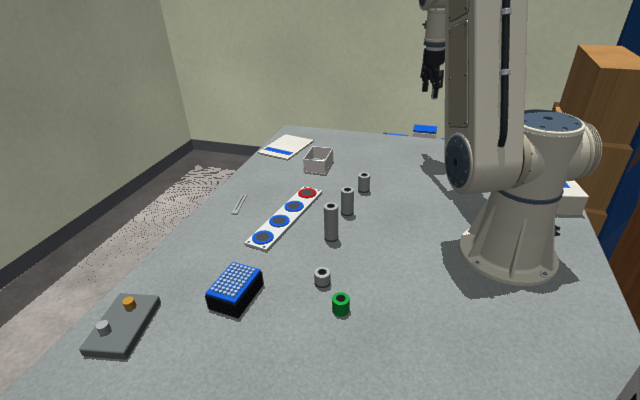

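The top view shows the blue seats at about (283,156), (316,161) and (350,167), and red at (384,172). The posts are at (233,237), (302,222), (360,229) and (421,238), with the green look-alike at (204,263). The side view shows their heights differ: the post at side (331,222) is the tallest and the one beside green is short.

```bash
cat > h.py <<'E'
import cv2, numpy as np
from rig import sensors, grab_frame, camera_params
def ray(n,u,v,z,p=None):
    p=p or camera_params(n);K=p["camera_matrix"];T=np.array(p["world_from_camera"])
    d=T[:3,:3]@np.linalg.inv(K)@[u,v,1];o=T[:3,3]
    return o+d*(z-o[2])/d[2]
def depthpt(n,u,v,Z):
    p=camera_params(n);T=np.array(p["world_from_camera"])
    return T[:3,:3]@(np.linalg.inv(p["camera_matrix"])@[u,v,1]*Z)+T[:3,3]
def blobs(m,lo,hi):
    k,l,st,c=cv2.connectedComponentsWithStats(m.astype(np.uint8))
    return [(c[i],st[i],l==i) for i in range(1,k) if lo<=st[i,4]<=hi]
E
python3 - <<'E'
from h import *
im=cv2.imread("pics/top0.png");d=np.load("top0.npy")
hsv=cv2.cvtColor(im,cv2.COLOR_BGR2HSV);H,S,V=cv2.split(hsv)
win=np.zeros(H.shape,bool);win[135:255,220:440]=1
for nm,m in (("blue",(abs(H.astype(int)-110)<15)&(S>120)&win),("red",((H<10)|(H>170))&(S>120)&win)):
    for c,st,mm in blobs(m,100,2000):
        cn,_=cv2.findContours(mm.astype(np.uint8),0,2);e=cv2.fitEllipse(cn[0])
        print(nm,np.round(e[0],1),np.round(e[1],1),ray("top",*e[0],16).round(1))
win[:205]=0
for c,st,mm in blobs((V>140)&(S<40)&win,40,600):
    cn,_=cv2.findContours(mm.astype(np.uint8),0,2);e=cv2.fitEllipse(cn[0])
    Z=np.median(d[mm]);h=depthpt("top",*e[0],Z)
    hh=min((40,65,90,115),key=lambda q:abs(q-h[2]))
    print("post",np.round(e[0],1),np.round(e[1],1),h.round(1),hh,ray("top",*e[0],hh).round(1))
E
```

```text
blue [282.6 155.5] [21.6 22.1] [661.3 126.8  16. ]
blue [315.8 160.8] [21.6 22. ] [647.2  38.2  16. ]
blue [349.3 165.9] [21.8 21.9] [633.5 -50.4  16. ]
red [383.1 171.3] [21.8 22.3] [ 619.1 -139.3   16. ]
post [301.3 221.3] [15.1 15.7] [474.5  66.9 115.4] 115 [474.6  67.  115. ]
post [360.  227.7] [15.1 15.7] [462.8 -72.1  90. ] 90 [462.8 -72.1  90. ]
post [231.9 235.9] [13.5 14.2] [444.9 247.   40.5] 40 [444.9 247.2  40. ]
post [420.9 237.3] [14.8 15.6] [ 442.4 -222.1   65.5] 65 [ 442.5 -222.2   65. ]
```

```bash
cat >> h.py <<'E'
from scipy.spatial.transform import Rotation as R
YAW=1.414
def go(*pts,yaw=YAW):
    s=sensors.sense();r=R.from_euler("xyz",s["tcp_rot"])
    t=R.from_euler("xyz",[np.pi,0,yaw])
    print("t",round(s["clock"],2),"pos",s["eef_pos"].round(1),"rot",s["tcp_rot"].round(4),"F",s["contact_force"].round(1),"open",round(s["opening"],3),"grip",round(s["grasp_force"],1))
    for p in pts: print("row",(r.inv()*t).as_rotvec().round(3),(r.inv().apply(np.array(p)-s["eef_pos"])/1000).round(4))
E
python3 -c "
from h import *
go((445,247,190),(445,247,5))"
```

```text
t 0.1 pos [ 277.1 -559.7  205.2] rot [-3.1403 -0.      0.4598] F [-0.8  0.7 -0.3] open 1.002 grip 0.0
row [-0.001 -0.001 -0.954] [ 0.5084 -0.6484  0.0161]
row [-0.001 -0.001 -0.954] [ 0.5084 -0.6481  0.2011]
```

Units first: shifts go in shares of 80 cm and turns go in shares of pi rad. So -0.648 m / 0.8 = -0.81, 0.508 m / 0.8 = 0.635, -0.954 rad / 3.1416 = -0.3037.

Call:
move_arm(motion=[[0,0,-0.3037,0.635,-0.81,0.02,0.085],[0,0,-0.3037,0.635,-0.81,0.02,0.085],[0,0,-0.3037,0.635,-0.81,0.02,0.085],[0,0,-0.3037,0.635,-0.81,0.02,0.085],[0,0,-0.3037,0.635,-0.81,0.02,0.085],[0,0,-0.3037,0.635,-0.81,0.02,0.085],[0,0,-0.3037,0.635,-0.81,0.02,0.085],[0,0,-0.3037,0.635,-0.81,0.02,0.085]], grip_force=40)

```text
clock: 1.1
eef_pos: [379.2, -68.8, 196.3]
tcp_rot: [3.141, 0.0, 1.413]
contact_force: [1.7, 0.2, 0.2]
opening: 0.997
grasp_force: 0.0
```

```bash
python3 -c "
from h import *
go((445,247,190),(445,247,5))"
```

```text
t 1.1 pos [379.2 -68.8 196.3] rot [3.1409 0.     1.4134] F [1.7 0.2 0.2] open 0.997 grip 0.0
row [ 0.001  0.    -0.001] [0.3222 0.0155 0.0063]
row [ 0.001  0.    -0.001] [0.3222 0.0154 0.1913]
```

Converted, 0.322 m / 0.8 = 0.4025, 0.0155 m / 0.8 = 0.0194.

Call:
move_arm(motion=[[0,0,0,0.4025,0.0194,0.0075,0.085],[0,0,0,0.4025,0.0194,0.0075,0.085],[0,0,0,0.4025,0.0194,0.0075,0.085],[0,0,0,0.4025,0.0194,0.0075,0.085],[0,0,0,0.4025,0.0194,0.0075,0.085],[0,0,0,0.4025,0.0194,0.0075,0.085],[0,0,0,0.4025,0.0194,0.0075,0.085],[0,0,0,0.4025,0.0194,0.0075,0.085]])

```text
clock: 2.1
eef_pos: [444.3, 243.6, 190.0]
tcp_rot: [-3.141, 0.001, 1.413]
contact_force: [0.2, -0.8, -0.1]
opening: 1.001
grasp_force: 0.0
```

```bash
python3 -c "
from h import *
go((445,247,100),(445,247,5))
im,d=grab_frame('wrist');cv2.imwrite('pics/w1.png',im[:,:,::-1])
p=camera_params('wrist');print(np.round(p['camera_matrix'],1).tolist(),np.round(p['world_from_camera'],2).tolist())"
```

```text
t 2.1 pos [444.3 243.6 190. ] rot [-3.141e+00  8.000e-04  1.413e+00] F [ 0.2 -0.8 -0.1] open 1.001 grip 0.0
row [-0.001  0.001 -0.001] [0.0036 0.0002 0.09  ]
row [-0.001  0.001 -0.001] [0.0036 0.0002 0.185 ]
[[277.9, 0.0, 318.4], [0.0, 277.9, 197.7], [0.0, 0.0, 1.0]] [[0.99, -0.15, -0.04, 454.08], [-0.16, -0.95, -0.28, 314.65], [0.0, 0.28, -0.96, 357.28], [0.0, 0.0, 0.0, 1.0]]
```

View pics/w1.png

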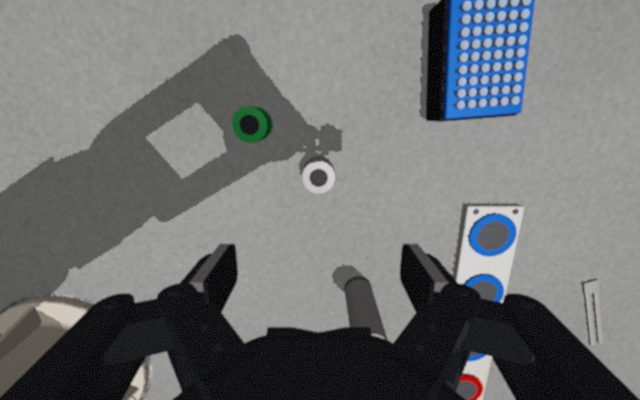

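The post shows at (318,177), which projects to about (444.7, 246.6) and agrees with the top view. Descending.

Converted, 0.15 m / 0.8 = 0.1875, 0.12 m / 0.8 = 0.15.

Call:
move_arm(motion=[[0,0,0,0.0013,0,0.075,0.085],[0,0,0,0.0013,0,0.15,0.085],[0,0,0,0.0013,0,0.1875,0.085],[0,0,0,0.0013,0,0.1875,0.085]])

```text
clock: 2.65
eef_pos: [443.4, 243.9, 38.6]
tcp_rot: [-3.138, 0.003, 1.412]
contact_force: [0.7, 0.3, 0.2]
opening: 0.998
grasp_force: 0.0
```

```bash
python3 -c "
from h import *
go((444.8,247,5))"
```

```text
t 2.65 pos [443.4 243.9  38.6] rot [-3.1380e+00  2.9000e-03  1.4123e+00] F [0.7 0.3 0.2] open 0.998 grip 0.0
row [-0.004  0.003 -0.002] [0.0033 0.001  0.0336]
```

Converted, 0.034 m / 0.8 = 0.0425, 0.003 m / 0.8 = 0.0038.

Call:
move_arm(motion=[[0,0,0,0.0038,0.0013,0.0313,0.085],[0,0,0,0.0038,0.0013,0.0425,0.085],[0,0,0,0.0038,0.0013,0.0425,0.085],[0,0,0,0.0038,0.0013,0.0425,0.03],[0,0,0,0.0038,0.0013,0.0425,0.03],[0,0,0,0.0038,0.0013,0.0425,0.03],[0,0,0,0.0038,0.0013,0.0425,0.03],[0,0,0,0.0038,0.0013,0.0425,0.03]], grip_force=40)

```text
clock: 3.65
eef_pos: [446.7, 248.9, 7.1]
tcp_rot: [3.141, -0.0, 1.414]
contact_force: [-1.9, -1.1, 10.3]
opening: 0.44
grasp_force: 38.9
```

```bash
python3 -c "
from h import *
go((444.8,247,5))"
```

```text
t 3.65 pos [446.7 248.9   7.1] rot [ 3.1411e+00 -4.0000e-04  1.4139e+00] F [-1.9 -1.1 10.3] open 0.44 grip 38.9
row [ 0.001 -0.    -0.   ] [-0.0022 -0.0016  0.0021]
```

Converted, -0.15 m / 0.8 = -0.1875, -0.12 m / 0.8 = -0.15.

Call:
move_arm(motion=[[0,0,0,0,0,-0.025,0.03],[0,0,0,0,0,-0.075,0.03],[0,0,0,0,0,-0.15,0.03],[0,0,0,0,0,-0.1875,0.03],[0,0,0,0,0,-0.1875,0.03]])

```text
clock: 4.28
eef_pos: [447.9, 249.6, 158.6]
tcp_rot: [3.138, -0.003, 1.414]
contact_force: [0.3, -0.6, -1.9]
opening: 0.439
grasp_force: 40.6
```

```bash
python3 -c "
from h import *
go((619,-139,150))
im,d=grab_frame('wrist');cv2.imwrite('pics/w2.png',im[:,:,::-1])
im,d=grab_frame('side');cv2.imwrite('pics/s2.png',im[100:350,200:500,::-1])"
```

```text
t 4.28 pos [447.9 249.6 158.6] rot [ 3.1376e+00 -3.1000e-03  1.4139e+00] F [ 0.3 -0.6 -1.9] open 0.439 grip 40.6
row [ 0.004 -0.003 -0.   ] [-0.3571  0.2297  0.0084]
```

View pics/w2.png

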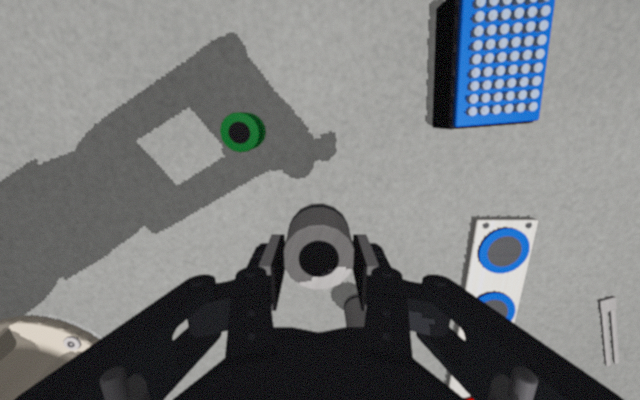

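The post is held upright, with its plug at (319,258). I measure the post's offset from the TCP and head to the red seat.

```bash
cat >> h.py <<'E'
def plug(name=None):
    """held post's top centre relative to the TCP, world axes"""
    s=sensors.sense();p=camera_params("wrist");im,d=grab_frame("wrist")
    if name: cv2.imwrite(name,im[:,:,::-1])
    w=np.zeros(d.shape,np.uint8);w[190:330,275:365]=1
    g=im.max(2)
    bs=[b for b in blobs((g<45)&(w>0),300,6000) if 295<b[0][0]<345]
    for c,st,mm in bs:
        cn,_=cv2.findContours(mm.astype(np.uint8),0,2);e=cv2.fitEllipse(cn[0])
        Z=np.median(d[mm]);T=np.array(p["world_from_camera"])
        q=T[:3,:3]@(np.linalg.inv(p["camera_matrix"])@[*e[0],1]*Z)+T[:3,3]
        print("plug",np.round(e[0],1),np.round(e[1],1),"Z",round(float(Z)),"world",q.round(1),"rel",(q-s["eef_pos"]).round(1))
E
python3 -c "
from h import *
plug()
go((619,-139,150))"
```

```text
plug [317.9 258. ] [32.2 38.2] Z 150 world [443.9 247.5 187.9] rel [-2.  -1.  32.2]
t 4.42 pos [445.5 248.3 155. ] rot [-3.1401e+00  1.2000e-03  1.4139e+00] F [ 0.2 -1.  -1.5] open 0.443 grip 40.6
row [-0.002  0.001 -0.   ] [-0.3554  0.2319  0.005 ]
```

Converted, -0.354 m / 0.8 = -0.4425, 0.005 m / 0.8 = 0.0063.

Call:
move_arm(motion=[[0,0,0,-0.4425,0.2913,0.0063,0.03],[0,0,0,-0.4425,0.2913,0.0063,0.03],[0,0,0,-0.4425,0.2913,0.0063,0.03],[0,0,0,-0.4425,0.2913,0.0063,0.03],[0,0,0,-0.4425,0.2913,0.0063,0.03],[0,0,0,-0.4425,0.2913,0.0063,0.03],[0,0,0,-0.4425,0.2913,0.0063,0.03],[0,0,0,-0.4425,0.2913,0.0063,0.03]])

```text
clock: 5.42
eef_pos: [621.2, -140.3, 148.7]
tcp_rot: [-3.139, 0.0, 1.41]
contact_force: [-0.8, 0.9, -1.3]
opening: 0.437
grasp_force: 40.7
```

```bash
python3 -c "
from h import *
go((620,-138.5,30));plug();go((620,-138.5,30))"
```

```text
t 5.42 pos [ 621.2 -140.3  148.7] rot [-3.1392e+00  4.0000e-04  1.4104e+00] F [-0.8  0.9 -1.3] open 0.437 grip 40.7
row [-0.002  0.    -0.004] [ 0.0016 -0.0012  0.1187]
plug [317.7 257.8] [32.4 37.9] Z 150 world [ 619.1 -141.2  180.9] rel [-2.  -0.9 32.2]
t 5.47 pos [ 620.2 -138.4  148.7] rot [-3.1380e+00 -4.0000e-04  1.4113e+00] F [-0.6 -0.1 -0.9] open 0.442 grip 40.7
row [-0.004 -0.    -0.003] [-0.0002  0.0003  0.1187]
```

Converted, 0.124 m / 0.8 = 0.155, 0.05 m / 0.8 = 0.0625.

Call:
move_arm(motion=[[0,0,0,0,0,0.0625,0.03],[0,0,0,0,0,0.125,0.03],[0,0,0,0,0,0.1475,0.03],[0,0,0,0,0,0.155,0.03],[0,0,0,0,0,0.155,0.03]])

```text
clock: 6.1
eef_pos: [622.0, -137.1, 28.2]
tcp_rot: [3.14, 0.0, 1.414]
contact_force: [0.9, 0.0, -0.9]
opening: 0.443
grasp_force: 40.7
```

```bash
python3 -c "
from h import *
go((620,-138.5,24));plug();go((620,-138.5,24))"
```

```text
t 6.1 pos [ 622.  -137.1   28.2] rot [3.1403 0.     1.4142] F [ 0.9  0.  -0.9] open 0.443 grip 40.7
row [0.001 0.    0.   ] [-0.0017 -0.0017  0.0042]
plug [317.5 257.6] [32.1 37.8] Z 150 world [ 619.8 -137.9   60.4] rel [-2.2 -0.8 32.2]
t 6.15 pos [ 622.3 -137.3   28.7] rot [3.1394e+00 1.0000e-04 1.4141e+00] F [-0.4  0.3 -1.3] open 0.44 grip 40.7
row [0.002 0.    0.   ] [-0.0015 -0.0021  0.0047]
```

Converted, -0.12 m / 0.8 = -0.15, -0.0015 m / 0.8 = -0.0019.

Call:
move_arm(motion=[[0,0,0,-0.0019,-0.0013,0.0056,0.03],[0,0,0,-0.0019,-0.0013,0.0056,0.03],[0,0,0,-0.0019,-0.0013,0.0056,0.06],[0,0,0,-0.0019,-0.0013,0.0056,0.06],[0,0,0,-0.0019,-0.0013,0.0056,0.06],[0,0,0,-0.0019,-0.0013,-0.025,0.07],[0,0,0,-0.0019,-0.0013,-0.1,0.085],[0,0,0,-0.0019,-0.0013,-0.15,0.085]])

```text
clock: 7.15
eef_pos: [620.7, -138.8, 149.6]
tcp_rot: [3.14, 0.0, 1.414]
contact_force: [-0.3, -0.1, -0.0]
opening: 0.994
grasp_force: 0.0
```

```bash
python3 -c "
from h import *
go((443,-222,150),(443,-222,25))"
```

```text
t 7.15 pos [ 620.7 -138.8  149.6] rot [3.1397e+00 1.0000e-04 1.4138e+00] F [-0.3 -0.1 -0. ] open 0.994 grip 0.0
row [ 0.002  0.    -0.   ] [-0.1099 -0.1625 -0.0007]
row [ 0.002  0.    -0.   ] [-0.1099 -0.1627  0.1243]
```

Converted, -0.162 m / 0.8 = -0.2025, -0.11 m / 0.8 = -0.1375.

Call:
move_arm(motion=[[0,0,0,-0.1375,-0.2025,0,0.085],[0,0,0,-0.1375,-0.2025,0,0.085],[0,0,0,-0.1375,-0.2025,0,0.085],[0,0,0,-0.1375,-0.2025,0,0.085],[0,0,0,-0.1375,-0.2025,0,0.085],[0,0,0,-0.1375,-0.2025,0.0375,0.085],[0,0,0,-0.1375,-0.2025,0.075,0.085],[0,0,0,-0.1375,-0.2025,0.075,0.085]])

```text
clock: 8.15
eef_pos: [442.7, -220.8, 85.5]
tcp_rot: [-3.138, -0.001, 1.415]
contact_force: [-0.1, 0.4, 0.9]
opening: 0.994
grasp_force: 0.0
```

```bash
python3 -c "
from h import *
grab_frame('top')
go((443,-222,25))
im,d=grab_frame('wrist');cv2.imwrite('pics/w3.png',im[:,:,::-1])"
```

```text
t 8.2 pos [ 443.5 -221.3   86.8] rot [-3.1402e+00 -6.0000e-04  1.4149e+00] F [-0.3 -0.6  0.1] open 0.991 grip 0.0
row [-0.001 -0.001  0.001] [-0.0008 -0.0003  0.0618]
```

View pics/w3.png

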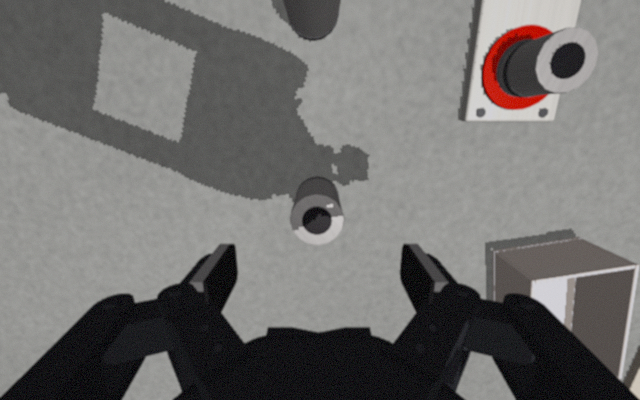

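The 65 post is centred between the fingers at (317,219), and the 40 post stands on red at (545,65). Descending to grasp.

Converted, 0.061 m / 0.8 = 0.0763, -0.001 m / 0.8 = -0.0013.

Call:
move_arm(motion=[[0,0,0,-0.0013,0,0.05,0.085],[0,0,0,-0.0013,0,0.0763,0.085],[0,0,0,-0.0013,0,0.0763,0.03],[0,0,0,-0.0013,0,0.0763,0.03],[0,0,0,-0.0013,0,0.0763,0.03],[0,0,0,-0.0013,0,0.0763,0.03],[0,0,0,-0.0013,0,0.0763,0.03]])

```text
clock: 9.12
eef_pos: [443.7, -223.5, 27.8]
tcp_rot: [3.139, 0.001, 1.414]
contact_force: [-1.5, 0.9, 5.5]
opening: 0.445
grasp_force: 39.3
```

```bash
python3 -c "
from h import *
go();plug();go((648,39,170))"
```

```text
t 9.12 pos [ 443.7 -223.5   27.8] rot [3.1391e+00 8.0000e-04 1.4138e+00] F [-1.5  0.9  5.5] open 0.445 grip 39.3
plug [318.5 257.2] [34.9 39.2] Z 144 world [ 442.4 -221.5   64.9] rel [-1.3  2.  37.1]
t 9.18 pos [ 443.7 -223.5   27.8] rot [3.1392e+00 8.0000e-04 1.4138e+00] F [-2.   1.5  6.6] open 0.449 grip 39.3
row [ 0.002  0.001 -0.   ] [ 0.2911  0.1611 -0.142 ]
```

Converted, -0.11 m / 0.8 = -0.1375, -0.09 m / 0.8 = -0.1125.

Call:
move_arm(motion=[[0,0,0,0,0,-0.0375,0.03],[0,0,0,0,0,-0.1125,0.03],[0,0,0,0,0,-0.1375,0.03],[0,0,0,0.0625,0.0625,-0.1375,0.03],[0,0,0,0.1125,0.1125,-0.1375,0.03]])

```text
clock: 9.8
eef_pos: [545.4, -149.2, 138.1]
tcp_rot: [3.139, 0.0, 1.412]
contact_force: [0.6, -0.8, -2.3]
opening: 0.443
grasp_force: 41.3
```

```bash
python3 -c "
from h import *
plug();go((635,-51,135))"
```

```text
plug [318.6 257. ] [35.  39.5] Z 144 world [ 544.1 -147.2  175.2] rel [-1.3  2.  37. ]
t 9.85 pos [ 552.  -145.   138.5] rot [ 3.1333e+00 -2.2000e-03  1.4134e+00] F [ 7.1  2.7 -0.3] open 0.442 grip 41.4
row [ 0.008 -0.002 -0.001] [0.1058 0.0672 0.0043]
```

Converted, 0.108 m / 0.8 = 0.135, 0.075 m / 0.8 = 0.0938.

Call:
move_arm(motion=[[0,0,0,0.0625,0.045,0.0038,0.03],[0,0,0,0.135,0.09,0.0038,0.03],[0,0,0,0.135,0.09,0.0038,0.03],[0,0,0,0.135,0.09,0.0038,0.03],[0,0,0,0.135,0.09,0.05,0.03],[0,0,0,0.135,0.09,0.0938,0.03],[0,0,0,0.135,0.09,0.0938,0.03],[0,0,0,0.135,0.09,0.0938,0.03]])

```text
clock: 10.85
eef_pos: [632.1, -55.0, 62.6]
tcp_rot: [3.14, 0.0, 1.413]
contact_force: [0.6, 0.3, -1.9]
opening: 0.449
grasp_force: 41.5
```

```bash
python3 -c "
from h import *
plug();go((635,-52.4,44.5))"
```

```text
plug [318.5 257.2] [35.1 39. ] Z 145 world [630.8 -53.1  99.5] rel [-1.3  1.9 36.9]
t 10.9 pos [632.6 -54.8  63. ] rot [ 3.1393e+00 -1.0000e-04  1.4130e+00] F [ 0.3  0.4 -2. ] open 0.449 grip 41.5
row [ 0.002 -0.    -0.001] [0.0028 0.0019 0.0185]
```

Converted, 0.018 m / 0.8 = 0.0225, 0.002 m / 0.8 = 0.0025.

Call:
move_arm(motion=[[0,0,0,0.0038,0.0025,0.01,0.03],[0,0,0,0.0038,0.0025,0.0175,0.03],[0,0,0,0.0038,0.0025,0.0225,0.03],[0,0,0,0.0038,0.0025,0.0225,0.03]])

```text
clock: 11.4
eef_pos: [634.2, -51.3, 43.9]
tcp_rot: [-3.141, -0.0, 1.414]
contact_force: [-1.8, -0.0, 8.6]
opening: 0.444
grasp_force: 42.5
```

```bash
python3 -c "
from h import *
plug();go((635,-52.4,44.5))"
```

```text
plug [318.6 257.2] [35.2 39.1] Z 144 world [633.  -49.3  81. ] rel [-1.2  2.  37.1]
t 11.45 pos [634.2 -51.3  43.9] rot [-3.1414e+00 -1.0000e-04  1.4140e+00] F [-3.9  0.   7.7] open 0.446 grip 42.5
row [-0. -0. -0.] [-0.001   0.001  -0.0006]
```

Converted, -0.11 m / 0.8 = -0.1375, -0.08 m / 0.8 = -0.1.

Call:
move_arm(motion=[[0,0,0,0,0,0,0.06],[0,0,0,0,0,0,0.06],[0,0,0,0,0,0,0.06],[0,0,0,0,0,-0.025,0.07],[0,0,0,0,0,-0.1,0.085],[0,0,0,0,0,-0.1375,0.085],[0,0,0,0,0,-0.1375,0.085]])

```text
clock: 12.32
eef_pos: [636.5, -51.6, 157.6]
tcp_rot: [3.135, -0.0, 1.414]
contact_force: [0.5, 1.2, -0.4]
opening: 0.997
grasp_force: 0.0
```

```bash
python3 -c "
from h import *
go((463.5,-73,153),(463.5,-73,110),(463.5,-73,46))"
```

```text
t 12.32 pos [636.5 -51.6 157.6] rot [ 3.1350e+00 -5.0000e-04  1.4138e+00] F [ 0.5  1.2 -0.4] open 0.997 grip 0.0
row [ 0.007 -0.    -0.   ] [-0.0482 -0.1675  0.0035]
row [ 0.007 -0.    -0.   ] [-0.0482 -0.1678  0.0465]
row [ 0.007 -0.    -0.   ] [-0.0482 -0.1682  0.1105]
```

Converted, -0.166 m / 0.8 = -0.2075, -0.048 m / 0.8 = -0.06.

Call:
move_arm(motion=[[0,0,0,-0.06,-0.2075,0,0.085],[0,0,0,-0.06,-0.2075,0,0.085],[0,0,0,-0.06,-0.2075,0,0.085],[0,0,0,-0.06,-0.2075,0,0.085],[0,0,0,-0.06,-0.2075,0.025,0.085],[0,0,0,-0.06,-0.2075,0.0563,0.085],[0,0,0,-0.06,-0.2075,0.0563,0.085]])

```text
clock: 13.2
eef_pos: [462.1, -72.6, 106.9]
tcp_rot: [-3.139, -0.0, 1.414]
contact_force: [-0.7, 0.0, 0.4]
opening: 0.994
grasp_force: 0.0
```

```bash
python3 -c "
from h import *
grab_frame('top');go((463.5,-73,46))"
```

```text
t 13.25 pos [462.9 -72.7 107.8] rot [-3.1401 -0.      1.4139] F [ 0.7 -0.4 -0. ] open 0.99 grip 0.0
row [-0.002 -0.    -0.   ] [-0.0002  0.0008  0.0618]
```

Converted, 0.062 m / 0.8 = 0.0775, 0.04 m / 0.8 = 0.05.

Call:
move_arm(motion=[[0,0,0,0,0.0013,0.05,0.085],[0,0,0,0,0.0013,0.0775,0.085],[0,0,0,0,0.0013,0.0775,0.03],[0,0,0,0,0.0013,0.0775,0.03],[0,0,0,0,0.0013,0.0775,0.03],[0,0,0,0,0.0013,0.0775,0.03],[0,0,0,0,0.0013,0.0775,0.03]], grip_force=50)

```text
clock: 14.12
eef_pos: [464.8, -73.2, 47.7]
tcp_rot: [3.139, -0.0, 1.414]
contact_force: [-1.1, -0.7, 6.3]
opening: 0.45
grasp_force: 49.3
```

```bash
python3 -c "
from h import *
plug();go((648,38,160))"
```

```text
plug [318.7 261.9] [36.2 40.8] Z 140 world [463.6 -71.1  89.8] rel [-1.2  2.  42.1]
t 14.18 pos [464.8 -73.2  47.7] rot [3.1393 0.     1.4138] F [-0.7  0.2  5.7] open 0.446 grip 49.3
row [ 0.002  0.    -0.   ] [ 0.1385  0.1639 -0.1119]
```

Converted, 0.163 m / 0.8 = 0.2038, 0.137 m / 0.8 = 0.1713.

Call:
move_arm(motion=[[0,0,0,0,0,-0.0375,0.03],[0,0,0,0,0,-0.1125,0.03],[0,0,0,0.025,0.025,-0.1375,0.03],[0,0,0,0.075,0.0813,-0.1375,0.03],[0,0,0,0.125,0.1375,-0.1375,0.03],[0,0,0,0.1713,0.2038,-0.1375,0.03],[0,0,0,0.1713,0.2038,-0.1375,0.03],[0,0,0,0.1713,0.2038,-0.1375,0.03]])

```text
clock: 15.18
eef_pos: [645.6, 36.9, 156.2]
tcp_rot: [-3.141, 0.0, 1.414]
contact_force: [-0.7, 0.5, -2.9]
opening: 0.449
grasp_force: 51.9
```

```bash
python3 -c "
from h import *
plug();plug();go((648.4,36.2,64.5))"
```

```text
plug [318.7 261.7] [36.5 40.8] Z 140 world [644.5  39.  198.2] rel [-1.  2. 42.]
plug [318.7 261.7] [36.5 40.9] Z 140 world [644.   38.6 198.2] rel [-1.  2. 42.]
t 15.28 pos [645.   36.3 156.4] rot [-3.1408e+00  3.0000e-04  1.4134e+00] F [-0.5 -0.9 -3.1] open 0.447 grip 51.9
row [-0.001  0.    -0.001] [0.0005 0.0035 0.0919]
```

Converted, 0.078 m / 0.8 = 0.0975, 0.06 m / 0.8 = 0.075.

Call:
move_arm(motion=[[0,0,0,0,0.0038,0.0375,0.03],[0,0,0,0,0.0038,0.075,0.03],[0,0,0,0,0.0038,0.0975,0.03],[0,0,0,0,0.0038,0.0975,0.03],[0,0,0,0,0.0038,0.0975,0.03]])

```text
clock: 15.9
eef_pos: [649.8, 36.2, 79.4]
tcp_rot: [3.14, -0.0, 1.414]
contact_force: [0.4, -0.2, -2.3]
opening: 0.447
grasp_force: 52.0
```

```bash
python3 -c "
from h import *
plug();go((648.4,36.2,58.5))"
```

```text
plug [318.8 261.7] [36.4 40.9] Z 140 world [648.6  38.2 121.3] rel [-1.2  2.  41.9]
t 15.95 pos [650.   36.3  79.6] rot [ 3.1396e+00 -4.0000e-04  1.4136e+00] F [ 0.2 -0.7 -2.6] open 0.443 grip 52.0
row [ 0.002 -0.    -0.   ] [-0.0003 -0.0016  0.0211]
```

Base at 31.3, so I lower 15 mm, shift −1.5 mm in tool y, and release if it sits right.

Converted, 0.015 m / 0.8 = 0.0188, 0.008 m / 0.8 = 0.01.

Call:
move_arm(motion=[[0,0,0,0,-0.0019,0.01,0.03],[0,0,0,0,-0.0019,0.0188,0.03],[0,0,0,0,-0.0019,0.0188,0.03],[0,0,0,0,-0.0019,0.0188,0.03]])

```text
clock: 16.45
eef_pos: [647.8, 36.7, 63.9]
tcp_rot: [3.141, -0.0, 1.414]
contact_force: [-2.8, 1.0, 5.7]
opening: 0.447
grasp_force: 52.9
```

```bash
python3 -c "
from h import *
plug();go((648.4,36.2,58.5))"
```

```text
plug [318.7 261.8] [36.3 40.9] Z 140 world [646.7  38.8 105.9] rel [-1.2  2.  42. ]
t 16.5 pos [647.8  36.7  63.9] rot [ 3.1412e+00 -2.0000e-04  1.4139e+00] F [-2.4 -0.1  5.9] open 0.445 grip 52.9
row [ 0. -0. -0.] [-0.0004  0.0007  0.0054]
```

Converted, -0.115 m / 0.8 = -0.1438, -0.1 m / 0.8 = -0.125.

Call:
move_arm(motion=[[0,0,0,0,0,0,0.06],[0,0,0,0,0,0,0.06],[0,0,0,0,0,0,0.06],[0,0,0,0,0,-0.025,0.07],[0,0,0,0,0,-0.1,0.085],[0,0,0,0,0,-0.125,0.085],[0,0,0,0.0013,-0.075,-0.125,0.085],[0,0,0,0.0025,-0.1438,-0.125,0.085]])

```text
clock: 17.5
eef_pos: [533.0, 56.6, 163.9]
tcp_rot: [3.141, -0.0, 1.413]
contact_force: [0.8, 0.0, 0.8]
opening: 0.994
grasp_force: 0.0
```

Converted, -0.06 m / 0.8 = -0.075, 0.03 m / 0.8 = 0.0375.

Call:
move_arm(motion=[[0,0,0,0,-0.075,0,0.085],[0,0,0,0,-0.075,0,0.085],[0,0,0,0,-0.075,0,0.085],[0,0,0,0,-0.075,0.0313,0.085],[0,0,0,0,-0.075,0.0375,0.085],[0,0,0,0,-0.075,0.0375,0.085]])

```text
clock: 18.25
eef_pos: [475.7, 65.8, 133.1]
tcp_rot: [-3.141, 0.0, 1.413]
contact_force: [0.9, -0.2, -0.2]
opening: 0.997
grasp_force: 0.0
```

```bash
python3 -c "
from h import *
im,d=grab_frame('wrist');cv2.imwrite('pics/w4.png',im[:,:,::-1]);go((475.5,66,66))"
```

```text
t 18.3 pos [475.8  65.9 133.5] rot [ 3.1414e+00 -1.0000e-04  1.4135e+00] F [-0.1 -0.3  0.1] open 0.999 grip 0.0
row [ 0.    -0.    -0.001] [ 0.0001 -0.0004  0.0675]
```

View pics/w4.png

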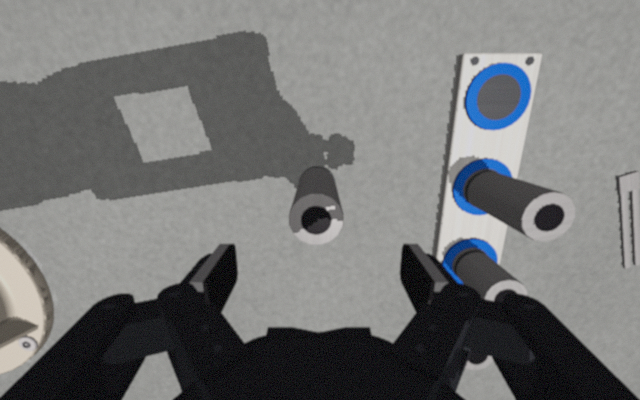

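The 115 post is centred between the fingers at (316,219). The 90 post stands on the third seat (foot at about (482,187)), and the last seat at (498,96) is free.

Converted, 0.067 m / 0.8 = 0.0838, 0.04 m / 0.8 = 0.05.

Call:
move_arm(motion=[[0,0,0,0,0,0.05,0.085],[0,0,0,0,0,0.0838,0.085],[0,0,0,0,0,0.0838,0.03],[0,0,0,0,0,0.0838,0.03],[0,0,0,0,0,0.0838,0.03],[0,0,0,0,0,0.0838,0.03],[0,0,0,0,0,0.0838,0.03]], grip_force=60)

```text
clock: 19.18
eef_pos: [476.1, 66.1, 67.9]
tcp_rot: [3.139, -0.001, 1.414]
contact_force: [-1.4, -0.1, 5.6]
opening: 0.45
grasp_force: 59.4
```

```bash
python3 -c "
from h import *
plug();go((662.5,124.8,196))"
```

```text
plug [318.7 268.3] [37.2 41.9] Z 135 world [474.7  67.3 114.7] rel [-1.4  1.2 46.8]
t 19.23 pos [476.1  66.1  67.9] rot [ 3.1393e+00 -8.0000e-04  1.4138e+00] F [-1.4  0.4  6.3] open 0.449 grip 59.4
row [ 0.002 -0.001 -0.   ] [ 0.0872  0.1752 -0.1277]
```

Converted, 0.174 m / 0.8 = 0.2175, 0.115 m / 0.8 = 0.1438.

Call:
move_arm(motion=[[0,0,0,0,0,-0.0375,0.03],[0,0,0,0,0,-0.1125,0.03],[0,0,0,0.025,0.025,-0.1375,0.03],[0,0,0,0.0625,0.0813,-0.1375,0.03],[0,0,0,0.1,0.1438,-0.1375,0.03],[0,0,0,0.11,0.2175,-0.1375,0.03],[0,0,0,0.11,0.2175,-0.1375,0.03],[0,0,0,0.11,0.2175,-0.1375,0.03]])

```text
clock: 20.23
eef_pos: [659.9, 125.4, 176.1]
tcp_rot: [-3.14, 0.0, 1.414]
contact_force: [-0.4, 0.7, -3.0]
opening: 0.443
grasp_force: 62.3
```

```bash
python3 -c "
from h import *
plug();plug();go((662.7,125.6,84))"
```

```text
plug [318.6 268.1] [37.4 42.2] Z 135 world [658.7 126.7 222.8] rel [-1.2  1.2 46.7]
plug [318.7 268.1] [37.4 42.2] Z 135 world [658.3 126.7 223. ] rel [-1.2  1.2 46.7]
t 20.32 pos [659.5 125.5 176.5] rot [-3.1410e+00  1.0000e-04  1.4138e+00] F [-0.2 -0.2 -3.9] open 0.447 grip 62.3
row [-0.001  0.    -0.   ] [0.0006 0.0032 0.0925]
```

Converted, 0.078 m / 0.8 = 0.0975, 0.0015 m / 0.8 = 0.0019.

Call:
move_arm(motion=[[0,0,0,0,0.0019,0.0375,0.03],[0,0,0,0,0.0019,0.075,0.03],[0,0,0,0,0.0019,0.0975,0.03],[0,0,0,0,0.0019,0.0975,0.03],[0,0,0,0,0.0019,0.0975,0.03]])

```text
clock: 20.95
eef_pos: [662.9, 125.6, 99.5]
tcp_rot: [3.14, -0.001, 1.414]
contact_force: [-0.2, -0.6, -2.6]
opening: 0.449
grasp_force: 62.4
```

```bash
python3 -c "
from h import *
plug();go((662.7,125.6,84))"
```

```text
plug [318.6 268.1] [37.3 42.1] Z 135 world [661.5 126.8 146.2] rel [-1.4  1.2 46.7]
t 21.0 pos [663.1 125.6  99.7] rot [ 3.1396e+00 -7.0000e-04  1.4138e+00] F [ 0.8  0.6 -2.4] open 0.45 grip 62.4
row [ 0.002 -0.001 -0.   ] [-0.     -0.0004  0.0157]
```

Converted, 0.015 m / 0.8 = 0.0188, 0.008 m / 0.8 = 0.01.

Call:
move_arm(motion=[[0,0,0,0,0,0.01,0.03],[0,0,0,0,0,0.0188,0.03],[0,0,0,0,0,0.0188,0.03],[0,0,0,0,0,0.0188,0.03]])

```text
clock: 21.5
eef_pos: [662.6, 125.6, 84.0]
tcp_rot: [3.141, -0.0, 1.414]
contact_force: [-1.8, 1.1, 6.4]
opening: 0.446
grasp_force: 63.4
```

```bash
python3 -c "
from h import *
plug();go()"
```

```text
plug [318.6 268.1] [37.5 42.1] Z 135 world [661.2 126.8 130.7] rel [-1.3  1.2 46.7]
t 21.55 pos [662.6 125.5  84. ] rot [ 3.1408e+00 -4.0000e-04  1.4138e+00] F [-1.5 -1.1  5.5] open 0.445 grip 63.4
```

Seated on target. I release, rise, and back off toward the robot.

Converted, -0.12 m / 0.8 = -0.15, -0.08 m / 0.8 = -0.1.

Call:
move_arm(motion=[[0,0,0,0,0,0,0.06],[0,0,0,0,0,0,0.06],[0,0,0,0,0,0,0.06],[0,0,0,0,0,-0.025,0.07],[0,0,0,0,0,-0.1,0.085],[0,0,0,0,0,-0.15,0.085],[0,0,0,0,-0.075,-0.15,0.085],[0,0,0,0,-0.15,-0.15,0.085]])

```text
clock: 22.55
eef_pos: [543.1, 144.4, 205.1]
tcp_rot: [3.139, -0.001, 1.413]
contact_force: [-0.7, -0.5, -0.3]
opening: 0.997
grasp_force: 0.0
```

Call:
move_arm(motion=[[0,0,0,0,-0.075,0,0.085],[0,0,0,0,-0.15,0,0.085],[0,0,0,0,-0.225,0,0.085],[0,0,0,0,-0.225,0,0.085],[0,0,0,0,-0.225,0,0.085],[0,0,0,0,-0.225,0,0.085]])

```text
clock: 23.3
eef_pos: [367.2, 172.5, 203.8]
tcp_rot: [3.14, -0.001, 1.413]
contact_force: [0.0, -0.3, 0.4]
opening: 0.994
grasp_force: 0.0
```

Run:
```python
from h import *
go()
im,d=grab_frame("top");im=im[:,:,::-1].copy();cv2.imwrite("pics/topend.png",im)
H,S,V=cv2.split(cv2.cvtColor(im,cv2.COLOR_BGR2HSV))
win=np.zeros(H.shape,bool);win[110:200,262:410]=1
# dark plugs with surrounding: cast each plug centre at candidate top heights
for h,s in ((131,(661.3,126.8)),(106,(647.2,38.2)),(81,(633.5,-50.4)),(56,(619.1,-139.3))):
    p=camera_params("top");T=np.array(p["world_from_camera"]);q=T[:3,:3].T@(np.array([*s,h])-T[:3,3]);uv=p["camera_matrix"]@q;uv=uv[:2]/uv[2]
    m=np.zeros(V.shape,bool);u,v=np.round(uv).astype(int);m[v-6:v+7,u-6:u+7]=1
    for c,st,mm in blobs((V<75)&(S<120)&m,15,120):
        print(h,uv.round(1),c.round(1),st[4],"err",(ray("top",*c,h)[:2]-s).round(1),"Zh",depthpt("top",*c,np.median(d[mm]))[2].round(1))
im,d=grab_frame("side");cv2.imwrite("pics/sideend.png",im[:,:,::-1])
a=cv2.imread("pics/topend.png")[90:270,150:520];b=im[120:300,180:420,::-1]
cv2.imwrite("pics/end.png",np.hstack([a,b]))
```

```text
t 23.3 pos [367.2 172.5 203.8] rot [ 3.1404e+00 -7.0000e-04  1.4132e+00] F [ 0.  -0.3  0.4] open 0.994 grip 0.0
131 [276.8 142.1] [277.  142.4] 55 err [-0.7 -0.3] Zh 132.1
106 [314.5 151. ] [314.4 151.5] 51 err [-1.3  0.2] Zh 106.8
81 [350.6 159.3] [350.4 159.6] 51 err [-0.8  0.4] Zh 81.8
56 [385.2 167.6] [385.9 167. ] 44 err [ 1.4 -1.9] Zh 56.8
```

View pics/end.png

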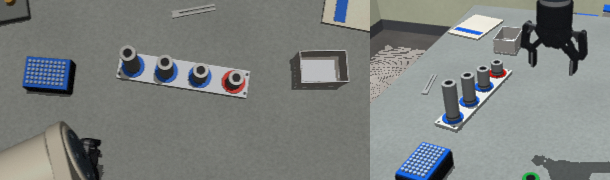

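All four posts stand upright in order, 40 mm on red at crop (235,78) up to 115 mm at (130,55). They are within about 2.5 mm of their seat centres, and the rack and box have not been disturbed.

```bash
python3 -c "
from rig import order
print(order.sign_off())"
```

```text
the job is handed in; nothing more can be done
None
```

I handed the job in at about 23 s: all four posts stand released on their seats, shortest on red to tallest at the far end, each within about 2.5 mm of centre by the top camera, and I did not touch the rack, the box or the green look-alike.

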